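# Shift the roller mill's gated selector lever to the preset speed

### The job

The roller mill's speed selector is parked in the middle slot of its gate. Push the lever out of park and through the gate into the corner slot that the raised preset pin marks, fully home, without gripping or forcing it, so that the mill can be loaded, and leave the lever there with the hand clear. Leave everything else on the bench where it stands.

Things in the scene. Friction and masses are not known exactly. Their poses are not given: they have to be found in the camera images.
- mill: the bench roller mill, fixed to the bench: a white gearbox 160 mm (its x) by 170 mm (its y), 95 mm tall, with the gate plate and lever on top; behind it two low rubber rollers (tops 60 mm up) reach to x = +167 mm. Origin on the bench straight below the centre of the gate; its x axis points away from the robot (to the rollers), y to the left
- gate_centre (a point): centre of the aluminium gate plate (112 x 116 mm), on its top face, 95 mm up; axes as the mill's. A cross slot runs along y from -31 to +31 mm; from each end a slot runs far (+x) and near (-x) to x = +-30 mm, and from the middle one slot (park) runs near only. Slots are 14 mm wide, centre lines at x = 0 and y = -24, 0, 24 mm; the walls between stop the lever
- knob (a point): centre of the lever's black pear-shaped knob, 32 mm across here, reaching 38 mm down and 21 mm up, on a 10 mm steel shaft. The lever tips about a pivot under the gate centre, 15 mm above the bench and 150 mm from this point. In the mill's frame: parked x = -40 to -30, y = 0 mm; cross slot x = 0 (+-4), 165 mm up; home in a corner slot x = +-40, y = +-42, 154 mm up
- engage (a joint): tilt of the lever fore and aft, rad: 0 = in the cross slot (up to 0.03 of play either way), +0.27 = home in a far (+x) slot, -0.27 = home in a near slot or park. Stays where it is left; friction about 1 N at the knob, so a light push moves it; over 35 N on it (both fingers added up) counts as gripping or forcing
- select (a joint): tilt of the lever sideways, rad: 0 = middle (park), +0.295 = left (+y) end of the cross slot, in line with the two left slots, -0.295 = right end. Stays where it is left; friction about 1 N at the knob
- pin_top (a point): centre of the top of the raised black plastic preset pin, 20 mm across, 18 mm tall, fixed on the gate plate (its top 113 mm above the bench) in one of the four corners, x = +-40, y = +-42 mm in the mill's frame; the other three corners have flat black plugs, 2 mm high, 10 mm across. It marks that corner's slot and stands right under the knob when the lever is home there. Axes as the mill's
- amber_bottle: amber glass bottle with black cap, 53 mm across, 109 mm tall; a bystander, loose; origin at the centre of its underside
- sample_pot1: white sample pot with red screw lid, 68 mm across, 63 mm tall; a bystander, loose; origin at the centre of its underside
- tube50_0: white 50 ml tube with blue cap, standing, 34 mm across, 113 mm tall; a bystander, loose; origin at the centre of its underside
- beaker_100: small glass beaker, 53 mm across, 68 mm tall; a bystander, loose; origin at the centre of its underside
- timer: flat white bench timer, 60 x 66 x 18 mm; a bystander, loose; origin at the centre of its underside
- jar_sodium: closed white plastic jar, 92 mm across, 178 mm tall; a bystander, loose; origin at the centre of its underside

How it is judged:
By the outcome, as a careful person would: the job done as asked, in the order asked, and still so for the second after the job is handed in, with the robot touching nothing.
It also fails if it takes over 40 s, if anything falls off the work surface, if the arm or the gripper's body presses on something with over 40 N, if the wrist force passes 120 N, or if a joint passes its speed limit or range.

### The arm

A 6-joint arm with a two-finger parallel gripper is mounted at the origin on the work surface; the furniture and walls round the work are solid. World frame = base frame: x ahead of the robot, y to its left, z up, the work surface at z = 0. Lengths are in m, angles in degrees, forces in N, time in s.
With the tool pointing down it reaches from about 0.325 to 0.775 m from the base axis. Payload 5.5 kg.
Tool frame: the origin (TCP) lies at the centre of the arm's flange, where the gripper is bolted on; the fingertips stand 182 mm ahead of it and the grasp point (between the pads) lies 163 mm ahead of it; z points along the fingers, y is the direction in which the jaws open and shut (so a half turn about z gives the same grasp; the last joint's range is limited). The gripper opens to 88 mm and grips with 3 to 60 N. Pads are 20 mm wide; open, the fingers measure 115 mm over their backs; the gripper's body (75 mm by 178 mm) begins 61 mm behind the grasp point.
Start: joints at [-67.649, 5.22, 70.514, -0, 104.267, -3.249], TCP at [0.259, -0.541, 0.405] pointing down, gripper open.
Joint ranges: [-164.24, 164.24], [-49.07, 125.15], [9.68, 141.18], [-86.29, 266.29], [3.28, 154.24], [-151.56, 151.56]. Speed limits (degrees/s): [147.25, 147.25, 172.46, 180, 180, 180].

### API

Orientations are given as [roll, pitch, yaw] about the fixed x, y, z axes, in that order (R = Rz(yaw) Ry(pitch) Rx(roll)).
In Python, from station import r gives the robot as it stands. The module is installed in compiled form; this text tells all that it offers. Calls block until the motion is done:
- r.reach(position, orientation): joint-space move of the TCP to a pose.
- r.servo_line(position, rotation=None, speed=0.15): straight line of the TCP; rotation=None keeps the orientation; speed is the mean speed in m/s.
- r.move_joints(angles): joint-space move.
- r.let_go() and r.grab(squeeze=None): open the fingers fully, or close them until they stop; squeeze is the grip in N (None keeps the last).
- r.wait(seconds).
- r.inverse_kinematics(position, orientation): joint angles nearest the present ones, or None.
- r.sense(): the state.
- r.snapshot(name): name is "scene" or "top" or "wrist"; returns a dict with "frame" (384x512x3 uint8, red, green, blue), "fx", "fy", "cx", "cy" (pixels), "dist_coeffs" ([k1, k2, p1, p2, k3] as OpenCV has them; the pictures are not rectified), "R" (3x3) and "t" (3): a world point X has camera coordinates R X + t. Camera axes: x right, y down, z forward; pixel columns grow to the right and rows downward; lengths in m; the calibration is good to about 2 mm. A picture is of the moment at which its call begins. There is no depth.
A pose or a line that the arm cannot do raises r.IKError and nothing moves.
- r.hand_in(): hands the job in, once; it reports no verdict.
The state is a dict: "clock": time; "joints": joint angles; "joint_vel": joint speeds; "joint_torque": joint torques, N m; "tcp_pos": TCP position; "orientation": TCP orientation; "contact_force": force on the tool from outside, world axes, zero at the start; "torque": the same for the moment, N m; "opening": finger opening in m.
Only numpy, scipy, OpenCV 4.12 (cv2) and the standard library are available. Lean on these libraries where they do the work, as an engineer would, in place of code of your own. Each camera call takes 0.05 s, during which the arm holds its last target.

## Working session

There is one attempt and no reset: what is moved stays moved. The work goes in short steps, each a Python script; the robot and the scene stay as the last script left them, time stands still between calls to the robot, and variables do not carry over. Pictures are saved under pics/ and viewed, and the job is handed in when it is done.

```bash
mkdir -p pics; python3 - <<'E'
from station import r
import cv2
for n in ["scene","top","wrist"]:
    s=r.snapshot(n); cv2.imwrite(f"pics/{n}0.png",cv2.cvtColor(s["frame"],cv2.COLOR_RGB2BGR))
    print(n,s["fx"],s["cx"],s["cy"],s["dist_coeffs"],s["R"],s["t"])
print(r.sense())
E
```

```text
scene 405.726707960878 253.60311776177699 194.63433120422107 [-0.12751405  0.          0.          0.          0.        ] [[-0.59775815 -0.80167417  0.00192964]
 [-0.60782267  0.45164316 -0.65312331]
 [ 0.52272058 -0.39158266 -0.75724911]] [0.32181667 0.45224182 0.98728839]
top 372.669089454265 259.34609322964957 188.46494005865347 [-0.06376775  0.          0.          0.          0.        ] [[ 1.15223656e-02 -9.99929295e-01  2.93956678e-03]
 [-9.81091690e-01 -1.18731992e-02 -1.93178992e-01]
 [ 1.93200235e-01 -6.58105564e-04 -9.81159129e-01]] [-0.02449186  0.60708164  1.19955013]
wrist 269.5414126593584 250.03004086342236 192.85298373642982 [-0.02572997  0.          0.          0.          0.        ] [[ 0.43172498 -0.90200213 -0.00238593]
 [-0.85884607 -0.41187475  0.30453671]
 [-0.27567547 -0.12942696 -0.95249761]] [-0.59848441 -0.03616836  0.3921965 ]
{'clock': 0.15, 'joints': array([-6.76494298e+01,  5.25324601e+00,  7.05643852e+01, -5.89984042e-04,
        1.04266532e+02, -3.24784070e+00]), 'joint_vel': array([ 0.02587188, -0.16631622, -0.17073125, -0.01503366, -0.00447374,
        0.01395138]), 'joint_torque': array([ 1.14033794e-04, -4.47044563e+01, -4.06908131e+01,  6.97036204e-02,
        2.73977977e-02, -1.16267679e-04]), 'tcp_pos': array([ 0.25926074, -0.54115204,  0.40378216]), 'orientation': array([-1.79915940e+02, -4.19719814e-03,  2.55982628e+01]), 'contact_force': array([ 0.78704384,  0.06308065, -0.72485646]), 'torque': array([-0.02364943, -0.00548817,  0.02466495]), 'opening': 0.08790872062702111}
```

View pics/scene0.png

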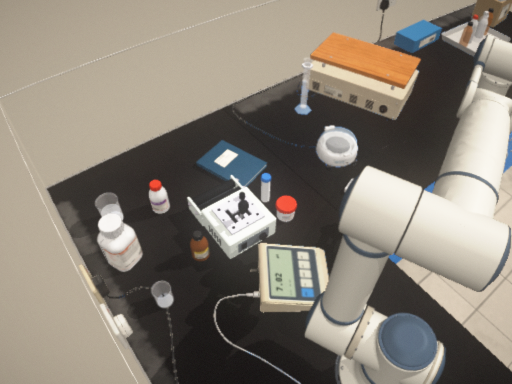

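View pics/top0.png

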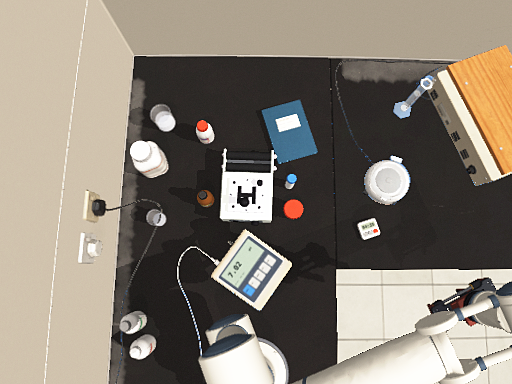

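View pics/wrist0.png

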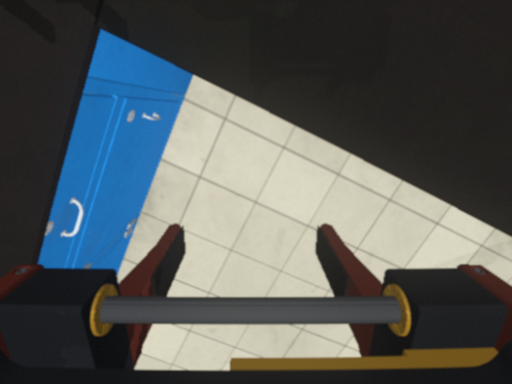

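The top view shows the mill around (247,195) and the bottle at (205,198). The tube is at (290,181) and the red pot at (293,209). I'll zoom in.

```bash
python3 - <<'E'
import cv2
a=cv2.imread("pics/top0.png")[140:235,195:310]
b=cv2.imread("pics/scene0.png")[165:265,180:305]
cv2.imwrite("pics/topz.png",cv2.resize(a,None,fx=6,fy=6,interpolation=cv2.INTER_CUBIC))
cv2.imwrite("pics/scenez.png",cv2.resize(b,None,fx=6,fy=6,interpolation=cv2.INTER_CUBIC))
E
```

```text
(no output)
```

View pics/topz.png

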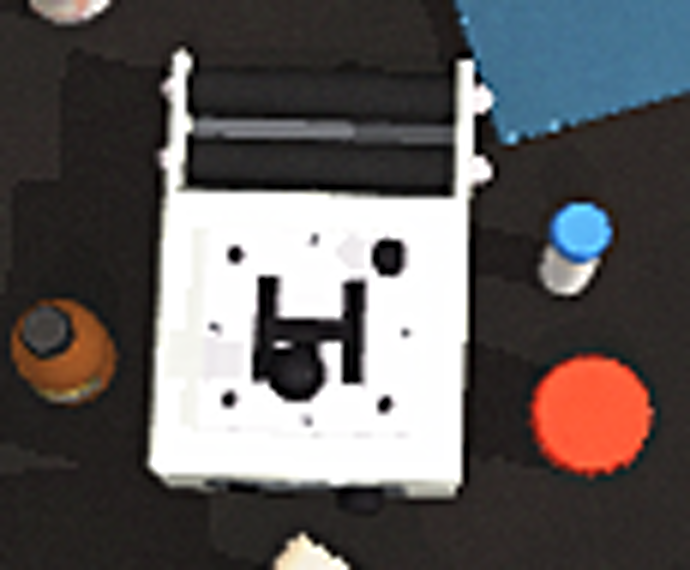

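View pics/scenez.png

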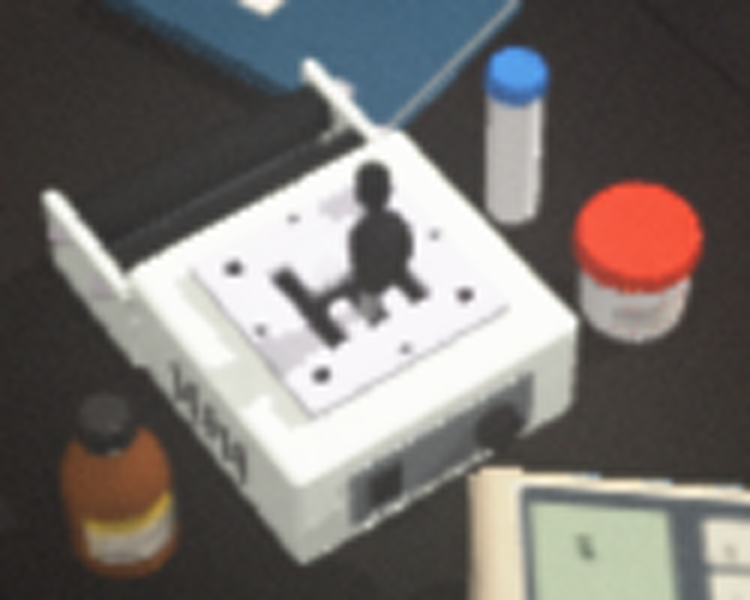

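Both views put the raised pin at the far-right corner: (389,256) in the zoomed top view, behind the knob in the scene view. The other three corners have flat plugs. Next I'll measure the mill's pose from the pin, plugs and knob.

```bash
cat > h.py <<'E'
import numpy as np, cv2
from station import r
def ray(s,uv):
    K=np.array([[s["fx"],0,s["cx"]],[0,s["fy"],s["cy"]],[0,0,1]])
    p=cv2.undistortPoints(np.array([[uv]],float),K,np.array(s["dist_coeffs"]))[0,0]
    R=np.array(s["R"]);t=np.array(s["t"])
    return -R.T@t, R.T@np.array([p[0],p[1],1])
def onplane(s,uv,z):
    c,d=ray(s,uv); return c+d*(z-c[2])/d[2]
def tri(a,ua,b,ub):
    A=[];B=[]
    for s,u in((a,ua),(b,ub)):
        c,d=ray(s,u);d/=np.linalg.norm(d);P=np.eye(3)-np.outer(d,d);A.append(P);B.append(P@c)
    return np.linalg.lstsq(np.vstack(A),np.hstack(B),rcond=None)[0]
def proj(s,X):
    K=np.array([[s["fx"],0,s["cx"]],[0,s["fy"],s["cy"]],[0,0,1]])
    return cv2.projectPoints(np.array([X],float),cv2.Rodrigues(np.array(s["R"]))[0],np.array(s["t"]),K,np.array(s["dist_coeffs"]))[0].ravel()
def save(s,name,box=None,f=1):
    im=cv2.cvtColor(s["frame"],cv2.COLOR_RGB2BGR)
    if box: im=im[box[1]:box[3],box[0]:box[2]]
    cv2.imwrite(name,cv2.resize(im,None,fx=f,fy=f,interpolation=cv2.INTER_CUBIC))
E
python3 - <<'E'
from h import *
T=r.snapshot("top")
g=cv2.cvtColor(T["frame"],cv2.COLOR_RGB2GRAY)[140:235,195:310]
g=cv2.resize(g,None,fx=6,fy=6,interpolation=cv2.INTER_CUBIC)
m=(g<130).astype(np.uint8)
n,l,st,c=cv2.connectedComponentsWithStats(m)
for i in range(1,n):
    if 60<st[i,4]<8000:
        u=(c[i]+.5)/6-.5+[195,140]
        print(c[i].round(),st[i,2:],u.round(2),onplane(T,u,.097).round(4),onplane(T,u,.113).round(4))
E
```

```text
[388. 257.] [  33   38 1041] [259.3  182.39] [ 0.6202 -0.0169  0.097 ] [ 0.6168 -0.0169  0.113 ]
[235. 254.] [ 15  17 195] [233.72 181.96] [0.6207 0.0672 0.097 ] [0.6172 0.066  0.113 ]
[229. 399.] [ 14  16 167] [232.68 206.09] [0.5406 0.0686 0.097 ] [0.5382 0.0674 0.113 ]
[384. 404.] [ 14  17 176] [258.65 206.94] [ 0.5388 -0.0157  0.097 ] [ 0.5365 -0.0157  0.113 ]
```

```bash
cat >> h.py <<'E'
YAW=-1.1; C0=np.array([.5798,.0258]); ORI=[180,0,YAW]
_c,_s=np.cos(np.radians(YAW)),np.sin(np.radians(YAW))
def W(x,y,z): # mill mm -> TCP world, z = fingertip height m
    return [C0[0]+(_c*x-_s*y)/1000, C0[1]+(_s*x+_c*y)/1000, z+.182]
def L(x,y,z=.140,v=.12): r.servo_line(W(x,y,z),ORI,speed=v)
def F(): return np.array(r.sense()["contact_force"])
def Fm(): # force in mill axes
    f=F(); return np.array([_c*f[0]+_s*f[1], -_s*f[0]+_c*f[1], f[2]]).round(2)
E
python3 - <<'E'
from h import *
r.grab(10)
r.reach(W(-90,0,.26),ORI)
s=r.sense();print(s["clock"],s["tcp_pos"],s["orientation"],s["opening"],Fm())
for n in("scene","top","wrist"): save(r.snapshot(n),f"pics/{n}1.png")
E
```

```text
3.7417 [0.48994464 0.02695913 0.44189528] [ 1.79989295e+02  8.87951771e-03 -1.14834302e+00] 0.000453819712184094 [-0.81 -0.03  0.33]
```

View pics/wrist1.png

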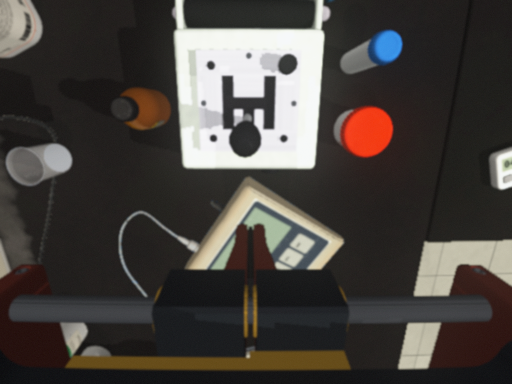

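View pics/scene1.png

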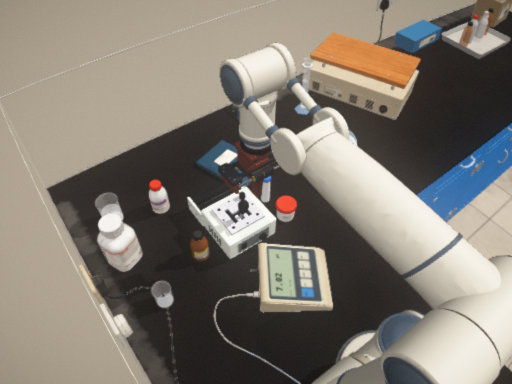

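The wrist view confirms the raised pin at the far right, (288,64). The knob is parked at (245,138) and the plugs are at (211,66), (213,138) and (284,138). I'll cross-check the pose from this view, then make push 1.

```bash
python3 - <<'E'
from h import *
w=r.snapshot("wrist")
for u in((211,66),(213,138),(284,138)): print(onplane(w,u,.097).round(4))
for p in((40,42),(-40,42),(-40,-42)):
    X=np.array(W(*p,.097)); X[2]=.097; print(X, proj(w,X).round(1))
L(-90,0,.140,.2); f0=Fm(); print("f0",f0)
L(-60,0,v=.08); print(Fm())
for x in range(-56,-27,2):
    L(x,0,v=.06); f=Fm()-f0; print(x,f)
    if abs(f[0])>8: break
print(r.sense()["clock"])
save(r.snapshot("scene"),"pics/s2.png",(150,130,320,270),4)
save(r.snapshot("wrist"),"pics/w2.png")
E
```

```text
[0.6184 0.0683 0.097 ]
[0.5398 0.0709 0.097 ]
[ 0.5381 -0.0135  0.097 ]
[0.62059892 0.06702436 0.097     ] [212.1  63.8]
[0.54061366 0.06856016 0.097     ] [214.9 137.3]
[ 0.53900108 -0.01542436  0.097     ] [285.7 137.2]
f0 [ 0.33 -0.04  0.37]
[ 0.57 -0.14 -0.27]
-56 [-1.14  0.37  1.06]
-54 [-0.25  0.65  0.31]
-52 [-0.95 -0.02  1.  ]
-50 [-0.44 -0.74  0.91]
-48 [-1.28  0.98 -0.07]
-46 [-1.53  0.   -0.41]
-44 [-1.64 -0.76  0.34]
-42 [-1.21 -0.04  0.81]
-40 [-2.38  0.69 -0.2 ]
-38 [-2.37  1.4   0.55]
-36 [-1.34  0.1   0.92]
-34 [-0.98 -0.62 -0.99]
-32 [0.11 0.03 0.38]
-30 [-0.03  0.52  0.37]
-28 [-1.14  0.43 -0.55]
8.9667
```

View pics/s2.png

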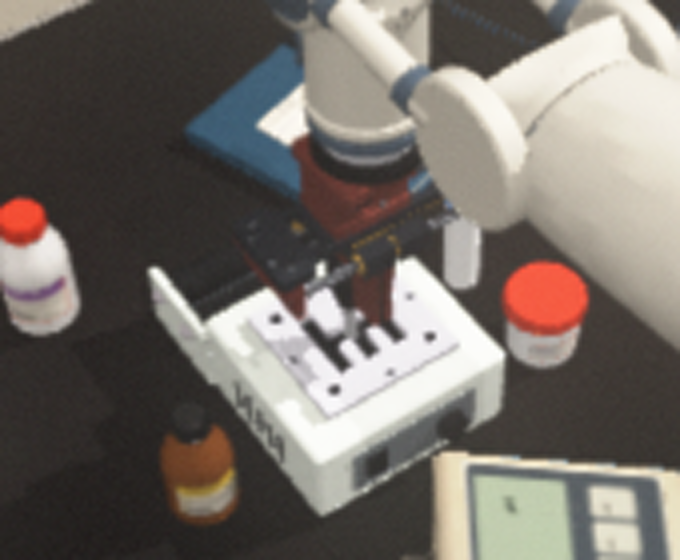

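View pics/w2.png

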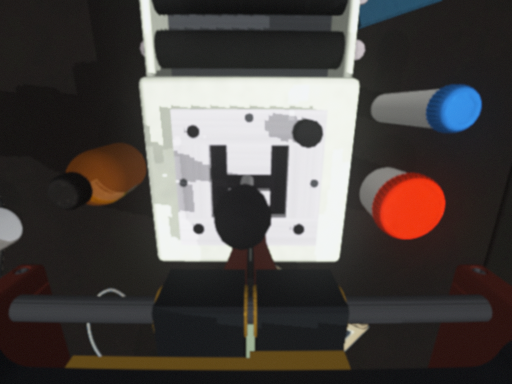

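The wrist view shows the knob at about (243,215), with the shaft near the cross slot at about (247,182). I'll compute the knob position.

```bash
cat >> h.py <<'E'
def mill(X):
    d=np.array(X[:2])-C0; return np.array([_c*d[0]+_s*d[1],-_s*d[0]+_c*d[1]])*1000
E
python3 - <<'E'
from h import *
w=r.snapshot("wrist")
print("knob at .165",mill(onplane(w,(243,215),.165)), "plate px",mill(onplane(w,(247,182),.097)))
for x in(-15,-8,-4,0,4):
    X=np.array(W(x,0,0));X[2]=.015+(150**2-x*x)**.5/1000; print(x,proj(w,X))
g=cv2.cvtColor(w["frame"],cv2.COLOR_RGB2GRAY)[130:280,190:300]
cv2.imwrite("pics/w2z.png",cv2.resize(g,None,fx=5,fy=4))
print(Fm(), r.sense()["tcp_pos"], W(-28,0,.14))
E
```

```text
knob at .165 [0.09023347 4.71433421] plate px [-0.01382059  3.29096775]
-15 [251.58667227 239.19374626]
-8 [251.60922383 228.33525535]
-4 [251.62104252 221.84300615]
0 [251.63202487 215.15194963]
4 [251.6421228  208.27145184]
[-1.23  0.14  0.96] [0.55183202 0.02633787 0.32198247] [np.float64(0.551805160060594), np.float64(0.02633752838719131), 0.322]
```

View pics/w2z.png

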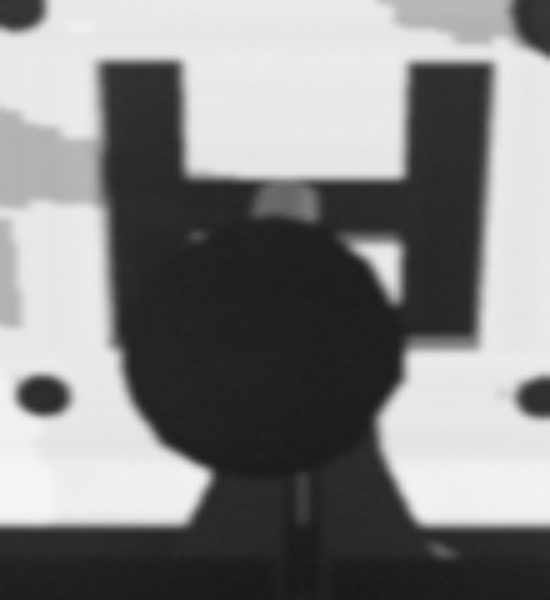

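The knob is at x ≈ -1 mm, so it is in the cross slot. Next is push 2, from the left side to the right end.

```bash
python3 - <<'E'
from h import *
L(-55,0); L(-55,54,v=.15); L(-1,54,v=.15); r.wait(.1); f0=Fm(); print(f0)
L(-1,36,v=.1); L(-1,0,v=.07); print(Fm()-f0)
for y in np.arange(-2,-20,-1.5):
    L(-1,y,v=.05); f=Fm()-f0; print(y,f)
    if f[1]>5 or abs(f[0])>8: break
print(r.sense()["clock"])
w=r.snapshot("wrist");save(w,"pics/w3.png")
X=np.array(W(0,-42,0));X[2]=.158;print(proj(w,X))
E
```

```text
[-0.5   0.32 -0.47]
[ 0.48 -0.17  0.6 ]
-2.0 [-0.12 -0.12  0.37]
-3.5 [-0.25  0.2   1.37]
-5.0 [-0.27 -0.74  0.15]
-6.5 [ 0.94 -0.22 -0.38]
-8.0 [0.94 0.03 0.43]
-9.5 [-0.14  0.28  0.89]
-11.0 [ 0.65 -0.07  0.55]
-12.5 [ 0.71 -0.45  0.1 ]
-14.0 [ 0.82  0.13 -0.36]
-15.5 [0.77 0.84 0.2 ]
-17.0 [ 0.74  3.59 -0.39]
-18.5 [ 0.75  4.45 -1.17]
14.6083
[292.01336332 252.29058416]
```

View pics/w3.png

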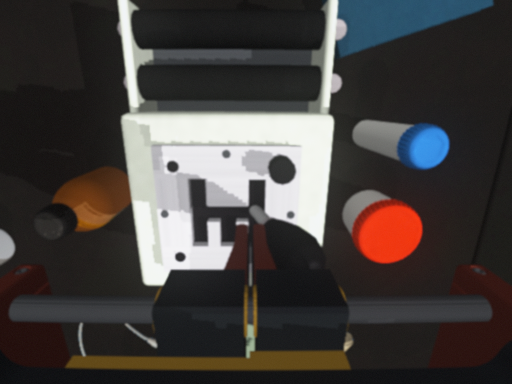

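The shaft is now at the right end of the cross slot (258,213), in line with the right slots. The force rose to 4.5 N at the end stop. Push 3 takes it into the far-right slot.

```bash
python3 - <<'E'
from h import *
L(-1,2,v=.1); L(-58,2,v=.2); L(-58,-42,v=.2); r.wait(.1); f0=Fm(); print(f0)
L(-36,-42,v=.1); L(4,-42,v=.06); print(Fm()-f0)
for x in np.arange(5.5,24,1.5):
    L(x,-42,v=.05); f=Fm()-f0; print(x,f)
    if f[0]<-8 or abs(f[1])>8: break
print(r.sense()["clock"])
w=r.snapshot("wrist");save(w,"pics/w4.png")
X=np.array(W(40,-42,0));X[2]=.154;print(proj(w,X))
save(r.snapshot("scene"),"pics/s4.png",(150,130,320,270),4)
E
```

```text
[0.42 0.56 0.33]
[-1.06 -0.26 -0.2 ]
5.5 [-1.44 -1.07 -0.79]
7.0 [-0.96  0.   -0.55]
8.5 [-1.2  -0.84 -0.56]
10.0 [-1.8  -0.72 -0.99]
11.5 [-4.11 -0.28 -0.27]
13.0 [-6.72  0.24  0.2 ]
14.5 [-8.06  0.1  -0.26]
18.85
[251.72151845 210.23474466]
```

View pics/w4.png

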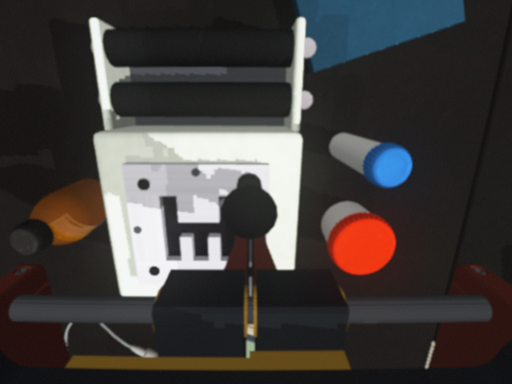

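The knob is at (250,211), against (251.7,210.2) predicted for home, and the force rose against the end stop. I'll retract and check.

```bash
python3 - <<'E'
from h import *
L(-58,-42,v=.15); L(-90,-30,.27,v=.2)
w=r.snapshot("wrist");save(w,"pics/w5.png")
X=np.array(W(40,-42,0));X[2]=.154;print(proj(w,X))
X=np.array(W(30,-42,0));X[2]=.157;print(proj(w,X))
r.reach([0.3,-0.45,0.46],[180,0,20])
s=r.sense();print(s["clock"])
S=r.snapshot("scene");T=r.snapshot("top")
save(S,"pics/s5.png",(180,165,305,265),6);save(T,"pics/t5.png",(195,140,310,235),6)
for s,b in((S,(180,165)),(T,(195,140))):
  for x in(30,40):
    X=np.array(W(x,-42,0));X[2]=.154 if x==40 else .157;print(x,(proj(s,X)-b)*6)
save(T,"pics/t5f.png")
E
```

```text
[263.88121535  55.53087049]
[263.88691429  66.7388624 ]
22.225
30 [383.55677518 120.63502782]
40 [372.11325189 112.4771602 ]
30 [385.60296823 251.34099334]
40 [386.17605611 233.84330186]
```

View pics/w5.png

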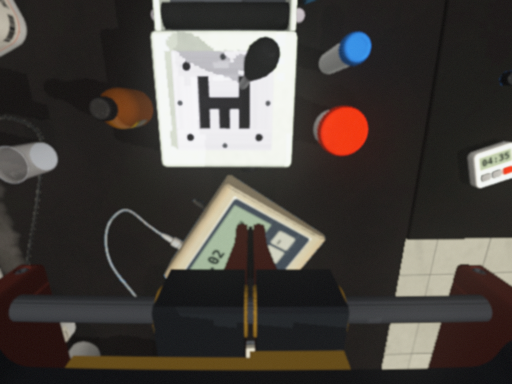

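View pics/s5.png

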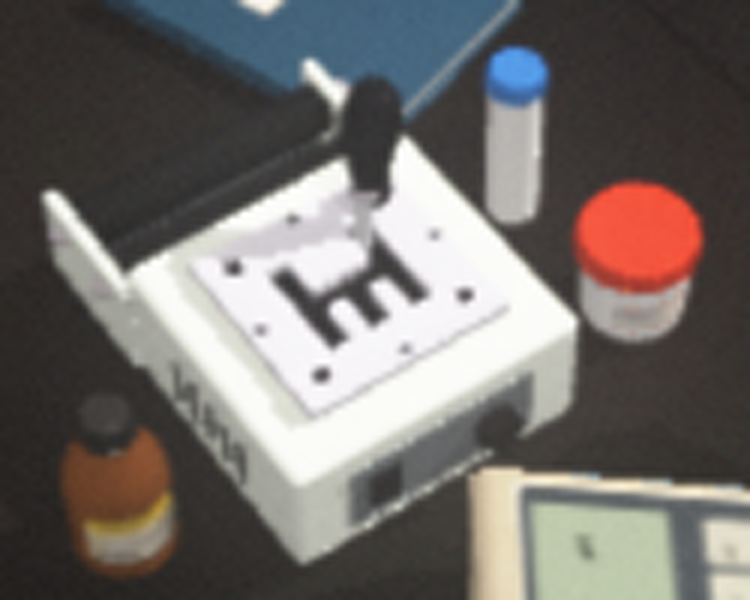

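View pics/t5.png

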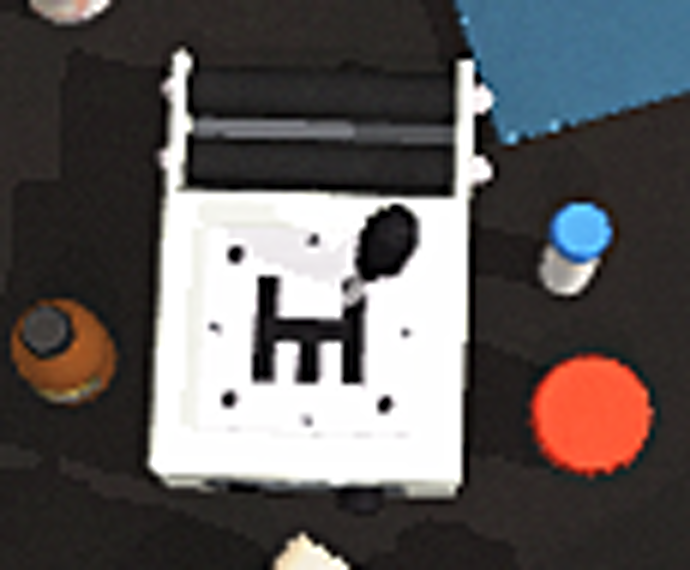

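View pics/t5f.png

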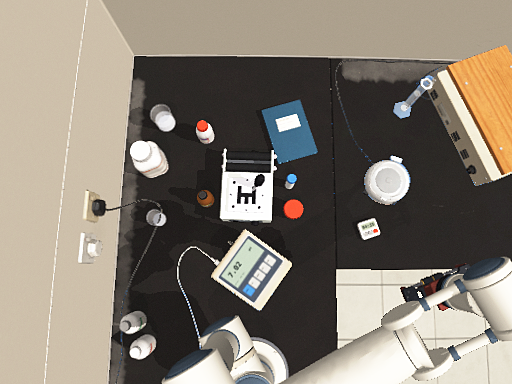

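```bash
python3 - <<'E'
from h import *
r.hand_in()
E
```

```text
the job is handed in; nothing more can be done
```

The lever is home in the far-right corner slot that the raised pin marks, and the job is handed in. The last pictures were taken at about 22 s of the 40 s allowed.

**What I did:** All three views showed the pin, or were consistent with it, at the far right (x = +40, y = −42 mm in the mill's frame). With the fingers closed, I pushed the knob in three steps:
1. Out of park into the cross slot.
2. Right, to the end of the cross slot (push force up to about 4.5 N).
3. Far, until it met the end stop (about 8 N, against the 35 N limit).

I then backed the hand off and swung the arm clear.

**Last checks:**
- **Knob position:** in the wrist, scene and top views the knob sits within about 1 pixel of where it should be when home. It hides the pin, as expected.
- **Far stop:** the top view puts the knob about 3 mm short of home. I put this down to the pear shape pulling the centre toward the pivot. The force rise and the wrist view both agree with fully home.
- **Mill pose:** the wrist and top views differ by about 2 mm, which is within the stated calibration.
- **Bystanders:** in the final top view they look unmoved. I compared them by eye only.

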